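Point out the foreign piece among the walnuts

TASK

A bottle cap has got in among the walnuts: show your colleague by holding the fingertips a couple of centimetres straight above the blue cap for two seconds, then the same above the middle of the red dish where it must go, and then press the yellow button of the tally counter to log the find, and let it come back up. Only point: touch or move nothing but the button, and do not come down over a walnut or the green dish; travel well above everything in between.

Things in the scene. Friction and masses are not known exactly. Their poses are not given: they have to be found in the camera images.
- board: white plastic chopping board, 240 x 360 x 12 mm, fixed to the table; origin under its centre, its y axis along the 360 mm side, z up; carries the five walnuts and the cap, at least about 80 mm apart centre to centre
- cap: blue plastic screw cap of a bottle, 30 mm across, 16 mm high, loose, flat on the board; the foreign piece; origin at the centre of its underside
- cap_top (a point): centre of the top face of the blue cap (28 mm above the table)
- walnut0: loose brown walnut in its shell, 35 mm across, 36 mm high, standing on the board, its top 48 mm above the table; origin at the centre of its underside; easily rolled if touched
- walnut1: loose brown walnut in its shell, 35 mm across, 36 mm high, standing on the board, its top 48 mm above the table; origin at the centre of its underside; easily rolled if touched
- walnut2: loose brown walnut in its shell, 35 mm across, 36 mm high, standing on the board, its top 48 mm above the table; origin at the centre of its underside; easily rolled if touched
- walnut3: loose brown walnut in its shell, 35 mm across, 36 mm high, standing on the board, its top 48 mm above the table; origin at the centre of its underside; easily rolled if touched
- walnut4: loose brown walnut in its shell, 35 mm across, 36 mm high, standing on the board, its top 48 mm above the table; origin at the centre of its underside; easily rolled if touched
- walnut0_top (a point): top of walnut0, 48 mm above the table
- walnut1_top (a point): top of walnut1, 48 mm above the table
- walnut2_top (a point): top of walnut2, 48 mm above the table
- walnut3_top (a point): top of walnut3, 48 mm above the table
- walnut4_top (a point): top of walnut4, 48 mm above the table
- red_dish: small loose empty red plastic dish, 90 mm across the rim, 38 mm high; origin at the centre of its underside
- red_dish_rim (a point): centre of the mouth of the red dish, at rim height (38 mm above the table)
- green_dish: small loose empty green plastic dish, 90 mm across the rim, 38 mm high; origin at the centre of its underside
- green_dish_rim (a point): centre of the mouth of the green dish, at rim height (38 mm above the table)
- tally (a joint): the round yellow push button (40 mm across) in the middle of the top of the grey tally counter, a fixed box 100 x 100 x 35 mm; 0 = up, 0.006 m = fully pressed straight down; springs back, fully down takes 5 N; a press counts from 0.004 m
- tally_top (a point): centre of the top face of the yellow button; it goes down with the button
- jar: loose amber jar with a steel lid, 60 mm across, 80 mm high, a bystander; origin at the centre of its underside
- marker: loose black and blue marker pen lying flat behind the board, 14 x 130 x 14 mm, a bystander; origin at the centre of its underside
There are look-alikes about, which are no part of the job. Of the things that look like the red_dish, take the one that is farthest from the robot's base at the start. What is shaped like the part that bears tally but purple is not meant.

How it is judged:
By the outcome, as a careful person would: the job done as asked, in the order asked, and still so for the second after the job is handed in, with the robot touching nothing.
It also fails if it takes over 58 s, if anything falls off the work surface, if the arm or the gripper's body presses on something with over 40 N, if the wrist force passes 120 N, or if a joint passes its speed limit or range.

ROBOT

A 6-joint arm with a two-finger parallel gripper is mounted at the origin on the work surface. World frame = base frame: x ahead of the robot, y to its left, z up, the work surface at z = 0. Lengths are in m, angles in degrees, forces in N, time in s.
With the tool pointing down it reaches from about 0.4 to 0.925 m from the base axis. Payload 12.5 kg.
Tool frame: the origin (TCP) lies at the very end of the fingers, on their centre line; the grasp point (between the pads) lies ctrl.tcp_to_grasp behind it (ctrl.tcp_to_grasp is the distance from the TCP to the grasp point, in m); z points along the fingers, y is the direction in which the jaws open and shut (so a half turn about z gives the same grasp; the last joint's range is limited). The gripper opens to 95 mm and grips with 3 to 60 N. Pads are 20 mm wide; open, the fingers measure 119 mm over their backs; the gripper's body (75 mm by 180 mm) begins 59 mm behind the grasp point.
Start: joints at [57.892, 28.126, 89.318, -0, 62.55, -6.05], TCP at [0.275, 0.561, 0.215] pointing down, gripper open.
Joint ranges: [-177.58, 177.58], [-47.91, 125.51], [2.72, 160], [-65.01, 245.01], [3.68, 167.84], [-153.87, 153.87]. Speed limits (degrees/s): [127.2, 127.2, 159.86, 180, 180, 180].

INTERFACE

Orientations are given as a 3x3 rotation matrix whose columns are the frame's x, y, z axes.
In Python, from workcell import ctrl gives the robot as it stands.
- The arm moves only by the shell command python3 -m pendant 'ROWS' [OPENING]. ROWS is JSON, a list of rows, each a list of 6 numbers: the shift along the tool's x, y, z in m, then the turn, a rotation vector about the tool's x, y, z in rad. In form: [[x, y, z, wx, wy, wz], ...]. A call has 1 to 20 rows; each row shifts and turns the commanded pose from where the row before left it, along the tool's axes as they then stand; what a row does not reach is not made up. A row lasts 1/10 s, in which the tool goes at most 50 mm and 8.59 degrees, less where a joint would pass 70% of its speed; a pose out of reach is approached as far as the arm can. A call with a gripper value outside its range is refused whole. OPENING is the opening, from 0 (shut) to 1 (fully open), set as the call begins (- or left out, the last holds). The fingers move at their own pace and stop on an object; the grip force is fixed at half the most. Time passes only in rows, so rows that do not move let the fingers close. It gives the time, the measured TCP pose, the force and the opening at its end, in the units of the state.
- ctrl.read_state(): the state, without advancing time (a new reading comes with each control period).
- ctrl.get_image(name): name is "scene" or "top"; returns the picture (480x640x3 uint8, red, green, blue); there is no depth.
- ctrl.camera_params(name): a dict with "fx", "fy", "cx", "cy" (pixels), "k1" (the pictures are not rectified: a ray, as slopes to the right and down, at radius r is drawn at 1 + k1 r^2 times it, then the intrinsics apply), "R" (3x3) and "t" (3): a world point X has camera coordinates R X + t. Camera axes: x right, y down, z forward; pixel columns grow to the right and rows downward; lengths in m; the calibration is good to about 2 mm. A picture is of the moment at which its call begins. camera_params takes no time and is no camera call.
- ctrl.finish_job(): hands the job in, once; it reports no verdict.
The state is a dict: "clock": time; "joint_pos": joint angles; "dq": joint speeds; "effort": joint torques, N m; "ee_pos": TCP position; "tool_rot": TCP orientation; "force": force on the tool from outside, world axes, zero at the start; "moment": the same for the moment, N m; "grip_width": finger opening in m.
Only numpy, scipy, OpenCV 4.12 (cv2) and the standard library are available. Lean on these libraries where they do the work, as an engineer would, in place of code of your own. Each camera call takes 0.05 s, during which the arm holds its last target. There are 200 camera calls.

## Working session

There is one attempt and no reset: what is moved stays moved. The work goes in short steps, Python scripts to look and compute and a shell command to move; the robot and the scene stay as the last step left them, time stands still between calls to the robot, and variables do not carry over. Pictures are saved under pics/ and viewed, about 8 in all and at most 12, crops included, and the job is handed in when it is done.

```bash
mkdir -p pics; cat > h.py <<'E'
import numpy as np, cv2
from workcell import ctrl
def px2w(name,uv,z):
    p=ctrl.camera_params(name);K=np.array([[p['fx'],0,p['cx']],[0,p['fy'],p['cy']],[0,0,1.]])
    uv=np.array(uv,float).reshape(-1,1,2)
    s=cv2.undistortPoints(uv,K,np.array([p['k1'],0,0,0.])).reshape(-1,2)
    R=np.array(p['R']);t=np.array(p['t']);c=-R.T@t
    d=np.c_[s,np.ones(len(s))]@R
    return c+d*((np.broadcast_to(z,len(d))-c[2])/d[:,2])[:,None]
E
python3 - <<'E'
from h import *
for n in("scene","top"):
    cv2.imwrite(f"pics/{n}0.png",ctrl.get_image(n)[:,:,::-1]);print(ctrl.camera_params(n))
s=ctrl.read_state();print(s['clock'],s['ee_pos'],s['tool_rot'],s['grip_width'],ctrl.tcp_to_grasp)
E
```

```text
{'fx': 537.5144308385132, 'fy': 537.5144308385132, 'cx': 324.8655416788097, 'cy': 252.05645500134392, 'k1': -0.019769781977312943, 'R': array([[-0.47213907,  0.88151452, -0.00410408],
       [ 0.77296038,  0.4117502 , -0.48269455],
       [-0.4238124 , -0.23107125, -0.87577915]]), 't': array([ 0.31441805, -0.3852851 ,  1.36377178])}
{'fx': 588.8166632868072, 'fy': 588.8166632868072, 'cx': 319.3500758919246, 'cy': 238.27879620613814, 'k1': 0.03661919420917544, 'R': array([[-0.02227692, -0.99969829,  0.01034713],
       [-0.99310712,  0.0209364 , -0.11532528],
       [ 0.11507386, -0.0128449 , -0.99327389]]), 't': array([-0.03427759,  0.57772398,  1.24700691])}
0.1 [0.27442594 0.5612898  0.21412088] [[-8.98330957e-01  4.39319036e-01 -5.26394330e-04]
 [ 4.39319339e-01  8.98330567e-01 -8.43226459e-04]
 [ 1.02430682e-04 -9.88751641e-04 -9.99999506e-01]] 0.09491487909530551 0.0188
```

View pics/top0.png

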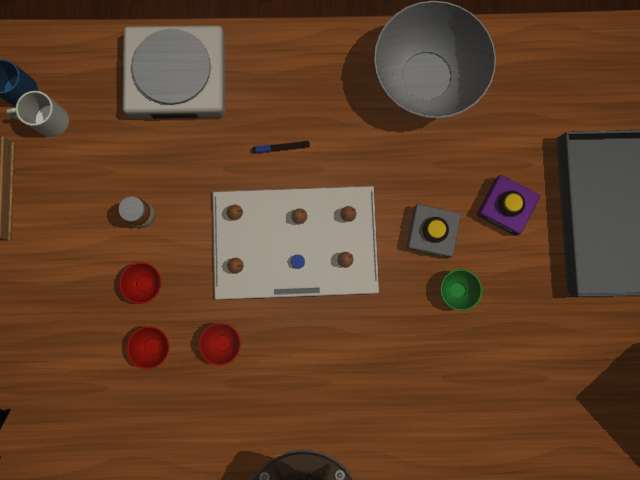

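View pics/scene0.png

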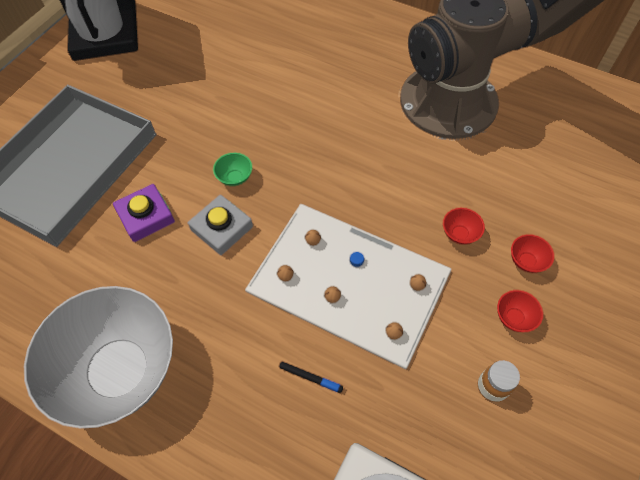

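The top view shows the cap at about (298,262), the grey counter's button at (437,229), and three red dishes at (140,283), (148,347) and (220,344). The base is at the bottom, so (140,283) looks farthest. The purple decoy is at (513,203), and the scene view agrees. Next I'll measure these in both cameras.

```bash
cat > m.py <<'E'
from h import *
def blobs(n,lo,hi,amin):
    hsv=cv2.cvtColor(ctrl.get_image(n),cv2.COLOR_RGB2HSV)
    m=cv2.inRange(hsv,lo,hi)
    k,_,st,c=cv2.connectedComponentsWithStats(m)
    # convex hull bbox centre-ish: min enclosing centre
    return [(c[i].round(1),st[i].tolist()) for i in range(1,k) if st[i][4]>amin]
for n in("top","scene"):
    for nm,lo,hi,z in(("blue",(105,120,60),(125,255,255),.028),("yellow",(20,150,100),(35,255,255),.045),("red",(0,170,60),(4,255,255),.038),("green",(55,120,40),(80,255,255),.038)):
        for c,st in blobs(n,lo,hi,60):
            bc=(st[0]+st[2]/2-.5,st[1]+st[3]/2-.5)
            w=px2w(n,[c,bc],z);print(n,nm,c,st,w[:,:2].round(4).tolist(),np.hypot(*w[1,:2]).round(3))
E
python3 m.py
```

```text
top blue [11.1 83.2] [0, 65, 20, 28, 124] [[0.9373, 0.6275], [0.9481, 0.6312]] 1.139
top blue [262.8 148.5] [255, 146, 16, 7, 82] [[0.7806, 0.0741], [0.7795, 0.0748]] 0.783
top blue [297.3 261. ] [291, 255, 13, 13, 134] [[0.5288, 0.0022], [0.5288, 0.0028]] 0.529
top yellow [513.5 202. ] [505, 193, 18, 18, 253] [[0.6459, -0.4696], [0.647, -0.4696]] 0.799
top yellow [436.5 228.5] [428, 220, 18, 18, 253] [[0.5915, -0.3002], [0.5915, -0.3002]] 0.663
top red [139.7 282.8] [119, 262, 42, 42, 1360] [[0.4888, 0.3387], [0.4894, 0.3392]] 0.595
top red [219.4 343.6] [199, 323, 42, 42, 1391] [[0.3566, 0.1696], [0.3568, 0.1694]] 0.395
top red [147.4 347.3] [127, 326, 42, 43, 1411] [[0.3528, 0.3206], [0.3534, 0.3204]] 0.477
top green [458.3 290.1] [441, 270, 41, 40, 1089] [[0.4581, -0.3423], [0.4593, -0.3482]] 0.576
scene blue [356.5 258.7] [350, 252, 14, 14, 155] [[0.5322, 0.0028], [0.5318, 0.0026]] 0.532
scene blue [329.8 384.6] [320, 378, 20, 14, 143] [[0.7901, 0.0769], [0.7902, 0.0763]] 0.794
scene yellow [138.7 203.8] [129, 196, 20, 17, 259] [[0.6418, -0.4701], [0.6424, -0.4701]] 0.796
scene yellow [217.3 215.7] [208, 207, 19, 18, 271] [[0.5872, -0.3022], [0.5871, -0.303]] 0.661
scene red [463.2 225.4] [443, 208, 42, 36, 1172] [[0.359, 0.1689], [0.359, 0.1695]] 0.397
scene red [531.8 253.2] [511, 235, 43, 38, 1281] [[0.3556, 0.3185], [0.3561, 0.3191]] 0.478
scene red [519.5 310.9] [497, 290, 46, 42, 1497] [[0.4911, 0.3368], [0.4903, 0.3366]] 0.595
scene green [232.4 168.5] [214, 153, 38, 32, 945] [[0.4621, -0.3463], [0.462, -0.3461]] 0.577
```

```bash
cat > go.py <<'E'
from h import *
import sys
s=ctrl.read_state();R=np.array(s['tool_rot']);p=np.array(s['ee_pos'])
print(s['clock'],p.round(4),np.round(s['force'],2),s['grip_width'])
for a in sys.argv[1:]: print(a,(R.T@(np.array(eval(a))-p)).round(4))
E
python3 - <<'E'
from h import *
def tri(a,b):
    f=lambda z:px2w("top",[a],z)[0]-px2w("scene",[b],z)[0]
    for z in(.025,.03,.035,.04,.045,.05,.055):print(z,f(z)[:2].round(4),px2w("top",[a],z)[0][:2].round(4))
print('button');tri((436.5,228.5),(217.3,215.7));print('cap');tri((297.3,261),(356.5,258.7))
E
python3 go.py '(.5305,.0025,.20)' '(.490,.338,.2)' '(.59,-.301,.2)'
```

```text
button
0.025 [0.0159 0.008 ] [ 0.594  -0.3045]
0.03 [0.013  0.0065] [ 0.5934 -0.3034]
0.035 [0.0101 0.005 ] [ 0.5927 -0.3024]
0.04 [0.0071 0.0035] [ 0.5921 -0.3013]
0.045 [0.0042 0.002 ] [ 0.5915 -0.3002]
0.05 [0.0013 0.0004] [ 0.5908 -0.2992]
0.055 [-0.0016 -0.0011] [ 0.5902 -0.2981]
cap
0.025 [-0.0017  0.    ] [0.529  0.0022]
0.03 [-0.0046 -0.0011] [0.5286 0.0021]
0.035 [-0.0075 -0.0022] [0.5283 0.002 ]
0.04 [-0.0104 -0.0033] [0.5279 0.0019]
0.045 [-0.0133 -0.0045] [0.5275 0.0017]
0.05 [-0.0162 -0.0056] [0.5271 0.0016]
0.055 [-0.0191 -0.0067] [0.5267 0.0015]
0.5 [0.2745 0.5615 0.2146] [ 0.4  -0.67 -0.05] 0.09523233386529016
(.5305,.0025,.20) [-0.4755 -0.3897  0.0146]
(.490,.338,.2) [-0.2918 -0.1061  0.0146]
(.59,-.301,.2) [-0.6623 -0.6362  0.0146]
```

```bash
python3 -m pendant '[[0,0,0,0,0,0],[-0.025,-0.02,0,0,0,0],[-0.025,-0.0205,0,0,0,0],[-0.025,-0.0205,0,0,0,0],[-0.025,-0.0205,0,0,0,0],[-0.025,-0.0205,0,0,0,0],[-0.025,-0.0205,0,0,0,0],[-0.025,-0.0205,0,0,0,0],[-0.025,-0.0205,0,0,0,0],[-0.025,-0.0205,0,0,0,0],[-0.025,-0.0205,0,0,0,0],[-0.025,-0.0205,0,0,0,0],[-0.025,-0.0205,0,0,0,0],[-0.025,-0.0205,0,0,0,0],[-0.025,-0.0205,0,0,0,0],[-0.025,-0.0205,0,0,0,0],[-0.025,-0.0205,0,0,0,0],[-0.025,-0.0205,0,0,0,0],[-0.025,-0.0205,0,0,0,0],[-0.025,-0.0205,0,0,0,0]]' 0; python3 go.py '(.5305,.0025,.05)'
```

```text
clock: 2.5
ee_pos: [0.5308, 0.0021, 0.2148]
tool_rot: [[-0.898, 0.439, 0.0], [0.439, 0.898, 0.0], [-0.0, 0.0, -1.0]]
force: [0.5, 0.6, 0.0]
grip_width: 0.0004
2.5 [0.5308 0.0021 0.2148] [0.54 0.57 0.02] 0.00039577612446910324
(.5305,.0025,.05) [0.0005 0.0002 0.1648]
```

Right over the cap at travel height. I'll go down partway and check with a picture before the final centimetres.

```bash
python3 -m pendant '[[0,0,0.02,0,0,0],[0,0,0.02,0,0,0],[0,0,0.02,0,0,0],[0,0,0.02,0,0,0],[0,0,0.02,0,0,0],[0,0,0.02,0,0,0],[0,0,0.015,0,0,0],[0,0,0.01,0,0,0],[0,0,0,0,0,0]]'; python3 go.py '(.5305,.0025,.05)'; python3 - <<'E'
from h import *
a=ctrl.get_image("scene")[130:330,230:480];b=ctrl.get_image("top")[170:370,190:440]
cv2.imwrite("pics/cap.png",cv2.resize(np.vstack([a,b])[:,:,::-1],None,fx=1.5,fy=1.5,interpolation=2))
E
```

```text
clock: 3.4
ee_pos: [0.53, 0.0034, 0.0687]
tool_rot: [[-0.898, 0.439, -0.002], [0.439, 0.898, 0.0], [0.002, -0.0, -1.0]]
force: [-0.4, -0.4, 0.3]
grip_width: 0.0004
3.4 [0.53   0.0034 0.0687] [-0.38 -0.35  0.27] 0.0004144494002717616
(.5305,.0025,.05) [-0.0009 -0.0006  0.0187]
```

View pics/cap.png

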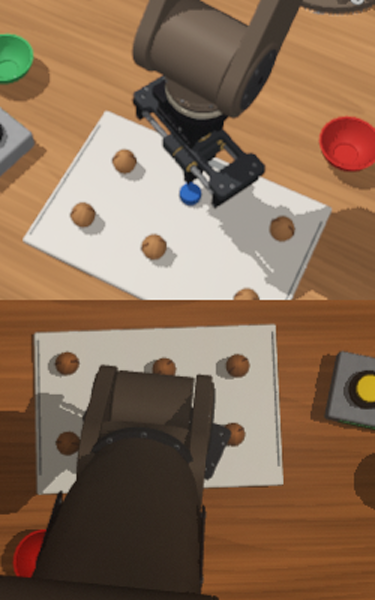

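The picture shows the shut fingertips just above the blue cap at crop pixel (190,190) in the scene half, with the walnuts untouched. I'll go down to the pointing height and hold.

```bash
python3 -m pendant '[[0,0,0.006,0,0,0],[0,0,0.006,0,0,0],[0,0,0.004,0,0,0],[0,0,0.001,0,0,0],[0,0,0,0,0,0],[0,0,0,0,0,0],[0,0,0,0,0,0],[0,0,0,0,0,0],[0,0,0,0,0,0],[0,0,0,0,0,0],[0,0,0,0,0,0],[0,0,0,0,0,0],[0,0,0,0,0,0],[0,0,0,0,0,0],[0,0,0,0,0,0],[0,0,0,0,0,0],[0,0,0,0,0,0],[0,0,0,0,0,0],[0,0,0,0,0,0],[0,0,0,0,0,0]]'
python3 -m pendant '[[0,0,0,0,0,0],[0,0,0,0,0,0],[0,0,0,0,0,0],[0,0,0,0,0,0],[0,0,0,0,0,0],[0,0,0,0,0,0],[0,0,0,0,0,0],[0,0,0,0,0,0],[0,0,0,0,0,0],[0,0,0,0,0,0]]'
python3 -m pendant '[[0,0,-0.01,0,0,0],[0,0,-0.02,0,0,0],[0,0,-0.02,0,0,0],[0,0,-0.02,0,0,0],[0,0,-0.02,0,0,0],[0,0,-0.02,0,0,0],[0,0,-0.02,0,0,0],[0,0,-0.015,0,0,0],[0,0,-0.01,0,0,0],[0,0,0,0,0,0]]'
python3 go.py '(.490,.338,.21)'
```

```text
clock: 5.5
ee_pos: [0.5304, 0.0034, 0.0526]
tool_rot: [[-0.898, 0.439, -0.0], [0.439, 0.898, 0.0], [0.0, 0.0, -1.0]]
force: [0.8, -0.6, -0.1]
grip_width: 0.0006
clock: 6.5
ee_pos: [0.5304, 0.0034, 0.0526]
tool_rot: [[-0.898, 0.439, 0.0], [0.439, 0.898, 0.0], [-0.0, 0.0, -1.0]]
force: [0.5, -0.6, 0.6]
grip_width: 0.0004
clock: 7.5
ee_pos: [0.5307, 0.0033, 0.2091]
tool_rot: [[-0.898, 0.439, 0.002], [0.439, 0.898, -0.0], [-0.002, 0.001, -1.0]]
force: [0.5, 0.1, -0.2]
grip_width: 0.0007
7.5 [0.5307 0.0033 0.2091] [ 0.48  0.15 -0.2 ] 0.0006982562134872697
(.490,.338,.21) [ 0.1836  0.2828 -0.0011]
```

```bash
python3 -m pendant '[[0.013,0.02,0,0,0,0],[0.013,0.02,0,0,0,0],[0.013,0.02,0,0,0,0],[0.013,0.02,0,0,0,0],[0.013,0.02,0,0,0,0],[0.013,0.02,0,0,0,0],[0.013,0.02,0,0,0,0],[0.013,0.02,0,0,0,0],[0.013,0.02,0,0,0,0],[0.013,0.02,0,0,0,0],[0.013,0.02,0,0,0,0],[0.013,0.02,0,0,0,0],[0.013,0.02,0,0,0,0],[0.013,0.02,0,0,0,0],[0.0015,0.003,0,0,0,0],[0,0,0,0,0,0],[0,0,0,0,0,0]]'
python3 -m pendant '[[0,0,0.01,0,0,0],[0,0,0.02,0,0,0],[0,0,0.02,0,0,0],[0,0,0.02,0,0,0],[0,0,0.02,0,0,0],[0,0,0.015,0,0,0],[0,0,0.01,0,0,0],[0,0,0,0,0,0]]'
python3 go.py '(.490,.338,.06)'; python3 - <<'E'
from h import *
a=ctrl.get_image("scene")[200:400,390:640];b=ctrl.get_image("top")[170:370,50:300]
cv2.imwrite("pics/dish.png",cv2.resize(np.vstack([a,b])[:,:,::-1],None,fx=1.5,fy=1.5,interpolation=2))
E
```

```text
clock: 9.2
ee_pos: [0.4898, 0.3375, 0.2072]
tool_rot: [[-0.898, 0.439, -0.001], [0.439, 0.898, -0.001], [0.0, -0.001, -1.0]]
force: [-0.0, -0.1, -0.5]
grip_width: 0.001
clock: 10.0
ee_pos: [0.4894, 0.3374, 0.0912]
tool_rot: [[-0.898, 0.44, -0.002], [0.44, 0.898, -0.001], [0.001, -0.002, -1.0]]
force: [-0.8, 0.5, -0.2]
grip_width: 0.0007
10.0 [0.4894 0.3374 0.0912] [-0.79  0.54 -0.22] 0.0007102504964784948
(.490,.338,.06) [-0.0003  0.0008  0.0312]
```

View pics/dish.png

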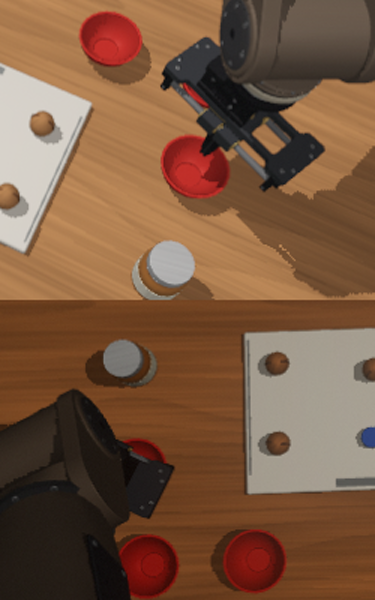

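The fingertips are at crop pixel (205,155), over the mouth of the far red dish, whose mouth centre is about (195,165). They are clear of the jar. I'll come down 30 mm and hold, then go up and across to the button.

```bash
python3 -m pendant '[[0,0,0.01,0,0,0],[0,0,0.01,0,0,0],[0,0,0.007,0,0,0],[0,0,0.003,0,0,0],[0,0,0,0,0,0],[0,0,0,0,0,0],[0,0,0,0,0,0],[0,0,0,0,0,0],[0,0,0,0,0,0],[0,0,0,0,0,0],[0,0,0,0,0,0],[0,0,0,0,0,0],[0,0,0,0,0,0],[0,0,0,0,0,0],[0,0,0,0,0,0],[0,0,0,0,0,0],[0,0,0,0,0,0],[0,0,0,0,0,0],[0,0,0,0,0,0],[0,0,0,0,0,0]]'
python3 -m pendant '[[0,0,0,0,0,0],[0,0,0,0,0,0],[0,0,0,0,0,0],[0,0,0,0,0,0],[0,0,0,0,0,0],[0,0,0,0,0,0],[0,0,0,0,0,0],[0,0,0,0,0,0],[0,0,0,0,0,0],[0,0,0,0,0,0]]'
python3 -m pendant '[[0,0,-0.01,0,0,0],[0,0,-0.02,0,0,0],[0,0,-0.02,0,0,0],[0,0,-0.02,0,0,0],[0,0,-0.02,0,0,0],[0,0,-0.02,0,0,0],[0,0,-0.02,0,0,0],[0,0,-0.015,0,0,0],[0,0,-0.005,0,0,0],[0,0,0,0,0,0]]'
python3 go.py '(.590,-.300,.21)'
```

```text
clock: 12.1
ee_pos: [0.4898, 0.3382, 0.0626]
tool_rot: [[-0.898, 0.439, 0.0], [0.439, 0.898, 0.0], [0.0, 0.0, -1.0]]
force: [0.6, 0.9, -0.0]
grip_width: 0.0005
clock: 13.1
ee_pos: [0.4898, 0.3382, 0.0627]
tool_rot: [[-0.898, 0.439, 0.0], [0.439, 0.898, 0.0], [-0.0, 0.0, -1.0]]
force: [0.8, -0.6, 0.1]
grip_width: 0.0004
clock: 14.1
ee_pos: [0.4899, 0.3383, 0.2135]
tool_rot: [[-0.898, 0.439, 0.001], [0.439, 0.898, 0.001], [-0.001, 0.001, -1.0]]
force: [0.7, -0.3, -0.5]
grip_width: 0.0006
14.1 [0.4899 0.3383 0.2135] [ 0.72 -0.3  -0.52] 0.0005577187798195132
(.590,-.300,.21) [-0.3703 -0.5294  0.0032]
```

```bash
python3 -m pendant '[[-0.0105,-0.0150,0,0,0,0],[-0.0205,-0.0294,0,0,0,0],[-0.0205,-0.0294,0,0,0,0],[-0.0205,-0.0294,0,0,0,0],[-0.0205,-0.0294,0,0,0,0],[-0.0205,-0.0294,0,0,0,0],[-0.0205,-0.0294,0,0,0,0],[-0.0205,-0.0294,0,0,0,0],[-0.0205,-0.0294,0,0,0,0],[-0.0205,-0.0294,0,0,0,0],[-0.0205,-0.0294,0,0,0,0],[-0.0205,-0.0294,0,0,0,0],[-0.0205,-0.0294,0,0,0,0],[-0.0205,-0.0294,0,0,0,0],[-0.0205,-0.0294,0,0,0,0],[-0.0205,-0.0294,0,0,0,0],[-0.0205,-0.0294,0,0,0,0],[-0.0205,-0.0294,0,0,0,0],[-0.0110,-0.0146,0,0,0,0],[0,0,0,0,0,0]]'
python3 go.py '(.590,-.300,.075)'; python3 - <<'E'
from h import *
a=ctrl.get_image("scene")[100:300,100:350]
cv2.imwrite("pics/btn.png",cv2.resize(a[:,:,::-1],None,fx=2,fy=2,interpolation=2))
E
```

```text
clock: 16.1
ee_pos: [0.5889, -0.3021, 0.2113]
tool_rot: [[-0.897, 0.442, -0.001], [0.442, 0.897, 0.001], [0.002, 0.0, -1.0]]
force: [-1.4, -0.2, -0.4]
grip_width: 0.0006
16.1 [ 0.5889 -0.3021  0.2113] [-1.4  -0.16 -0.45] 0.0005612055029406511
(.590,-.300,.075) [-0.0003  0.0024  0.1363]
```

View pics/btn.png

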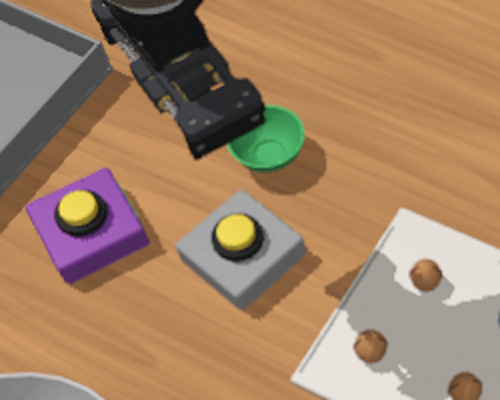

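The fingers are high above the counter, and the green dish only overlaps them by perspective. The button is at crop pixel (236,232). I'll descend most of the way.

```bash
python3 -m pendant '[[0,0.001,0.01,0,0,0],[0,0,0.02,0,0,0],[0,0,0.02,0,0,0],[0,0,0.02,0,0,0],[0,0,0.02,0,0,0],[0,0,0.02,0,0,0],[0,0,0.015,0,0,0],[0,0,0.007,0,0,0],[0,0,0,0,0,0],[0,0,0,0,0,0]]'
python3 go.py '(.590,-.300,.055)'; python3 - <<'E'
from h import *
a=ctrl.get_image("scene")[150:270,140:300]
cv2.imwrite("pics/btn2.png",cv2.resize(a[:,:,::-1],None,fx=3,fy=3,interpolation=2))
E
```

```text
clock: 17.15
ee_pos: [0.5904, -0.2989, 0.0812]
tool_rot: [[-0.898, 0.439, 0.001], [0.439, 0.898, -0.0], [-0.001, 0.0, -1.0]]
force: [0.4, -0.9, 0.1]
grip_width: 0.0001
17.15 [ 0.5904 -0.2989  0.0812] [ 0.36 -0.95  0.06] 0.0001499717613003661
(.590,-.300,.055) [-0.0001 -0.0012  0.0262]
```

View pics/btn2.png

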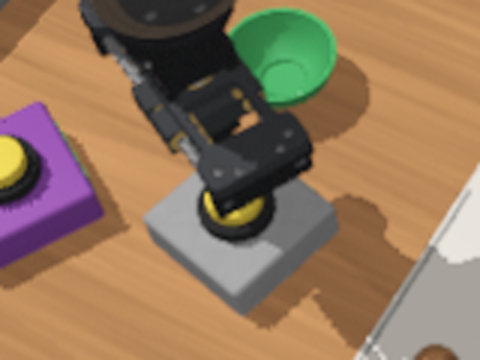

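The fingers point at the yellow button of the grey counter, at crop pixel (235,205). I'll go down in small steps and watch the force.

```bash
python3 -m pendant '[[0,-0.001,0.006,0,0,0],[0,0,0.006,0,0,0],[0,0,0.005,0,0,0],[0,0,0.003,0,0,0],[0,0,0.002,0,0,0],[0,0,0,0,0,0],[0,0,0,0,0,0]]'; python3 -m pendant '[[0,0,0.002,0,0,0],[0,0,0.001,0,0,0],[0,0,0,0,0,0],[0,0,0,0,0,0]]'
```

```text
clock: 17.9
ee_pos: [0.5898, -0.2999, 0.0587]
tool_rot: [[-0.898, 0.439, 0.0], [0.439, 0.898, 0.0], [-0.0, 0.0, -1.0]]
force: [-0.2, -0.0, -0.3]
grip_width: 0.0
clock: 18.3
ee_pos: [0.5899, -0.3, 0.0559]
tool_rot: [[-0.898, 0.439, 0.001], [0.439, 0.898, -0.0], [-0.001, 0.0, -1.0]]
force: [0.5, -1.1, 1.5]
grip_width: 0.0003
```

```bash
for i in 1 2; do python3 -m pendant '[[0,0,0.001,0,0,0],[0,0,0.001,0,0,0],[0,0,0,0,0,0],[0,0,0,0,0,0]]' | grep -E 'ee_pos|force'; done
```

```text
ee_pos: [0.5899, -0.3, 0.0537]
force: [1.3, -0.5, 4.0]
ee_pos: [0.5899, -0.3, 0.0517]
force: [2.2, -1.0, 4.1]
```

```bash
for i in 1 2; do python3 -m pendant '[[0,0,0.001,0,0,0],[0,0,0,0,0,0],[0,0,0,0,0,0]]' | grep -E 'ee_pos|force'; done
```

```text
ee_pos: [0.5899, -0.3, 0.0513]
force: [0.7, -0.6, 9.6]
ee_pos: [0.5899, -0.3, 0.0511]
force: [-1.2, 2.0, 17.2]
```

The button is on its stop: the force rose well past 5 N while the tip stayed near 0.051. Now straight up.

```bash
python3 -m pendant '[[0,0,-0.002,0,0,0],[0,0,-0.003,0,0,0],[0,0,-0.005,0,0,0],[0,0,-0.01,0,0,0],[0,0,-0.02,0,0,0],[0,0,-0.02,0,0,0],[0,0,-0.02,0,0,0],[0,0,-0.02,0,0,0],[0,0,-0.02,0,0,0],[0,0,-0.02,0,0,0],[0,0,-0.015,0,0,0],[0,0,-0.005,0,0,0],[0,0,0,0,0,0],[0,0,0,0,0,0],[0,0,0,0,0,0]]'; python3 m.py | grep scene; python3 - <<'E'
from h import *
cv2.imwrite("pics/end.png",ctrl.get_image("scene")[:,:,::-1])
E
```

```text
clock: 21.2
ee_pos: [0.5893, -0.2997, 0.2086]
tool_rot: [[-0.898, 0.439, -0.001], [0.439, 0.898, 0.001], [0.002, 0.0, -1.0]]
force: [-0.1, 0.3, 0.3]
grip_width: 0.0001
scene blue [356.5 258.7] [350, 252, 14, 14, 155] [[0.5322, 0.0028], [0.5318, 0.0026]] 0.532
scene blue [329.8 384.6] [320, 378, 20, 14, 143] [[0.7901, 0.0769], [0.7902, 0.0763]] 0.794
scene yellow [138.7 203.8] [129, 196, 20, 17, 260] [[0.6418, -0.4701], [0.6424, -0.4701]] 0.796
scene yellow [217.4 215.7] [208, 207, 19, 18, 272] [[0.5871, -0.302], [0.5871, -0.303]] 0.661
scene red [463.1 225.5] [443, 208, 42, 36, 1157] [[0.3594, 0.1688], [0.359, 0.1695]] 0.397
scene red [531.8 253.2] [511, 235, 43, 38, 1277] [[0.3556, 0.3185], [0.3561, 0.3191]] 0.478
scene red [519.5 310.9] [497, 290, 46, 42, 1494] [[0.4911, 0.3368], [0.4903, 0.3366]] 0.595
scene green [235.2 170.4] [214, 153, 38, 32, 726] [[0.4637, -0.3378], [0.462, -0.3461]] 0.577
```

View pics/end.png

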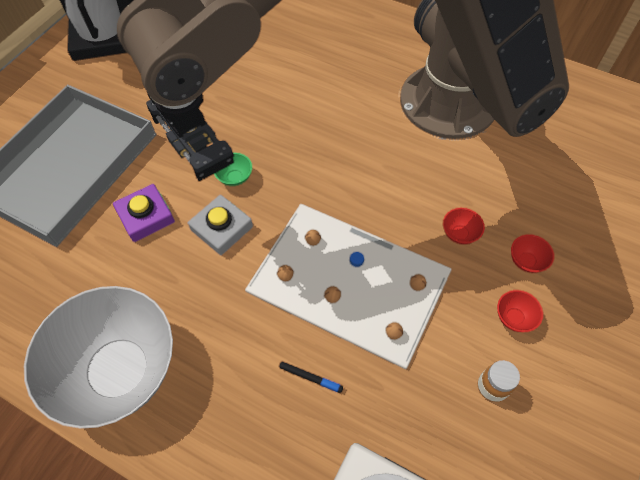

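Everything is where it was: cap (356,259), far red dish (519,311), and the button back up at (217,216). The arm is clear, so I'll hand in.

```bash
python3 -c "
from workcell import ctrl
print(ctrl.finish_job())"
```

```text
the job is handed in; nothing more can be done
None
```

The job is done and handed in at about 21.5 s, well inside the 58 s limit.

- **Cap:** I held the shut fingertips about 25 mm above the blue cap for over 2 s.
- **Red dish:** I then held them about 25 mm above the middle of the far red dish for over 2 s. That dish is 0.595 m from the base; the look-alikes are at 0.477 and 0.395 m.
- **Button:** I pressed the grey counter's yellow button to its stop and lifted clear. Contact came near z = 0.056 and it bottomed near 0.051, with the force reaching about 17 N.

**Last checks:** in the final scene picture the cap and dishes are where they were to within a pixel. The button is back up, and the walnuts, jar and marker look unmoved by eye. The arm was about 15 cm above the counter with no contact force.

**Disagreements:** the two cameras differed by 2–4 mm on x and y, so I used the averages. I had first guessed the button top at 45 mm, but triangulation put it near 52 mm and contact at about 56 mm. I went down in small steps because of that. The measured tip travel on the button was about 5 mm, so "fully pressed" rests on the force rise at the stop.

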